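# Spin the model turntable and stop it at the pointer

### The job

Check the bearing of the model turntable: flick it with a fingertip, for instance at one of its studs, so that it spins counter-clockwise (seen from above), and let it run free, untouched, with its pointed tab passing the fixed pointer and going round again. The second time the tab comes round to the pointer, or any later time, brake the running disc by pressing a fingertip on it so that it stops there with the tab facing the pointer (within about ten degrees) - once it has passed the pointer it must not come to rest anywhere else, so do not stop it elsewhere and push it round. Finish with the fingertip still pressing on the disc to hold it there; pick nothing up and leave everything else on the table where it is.

Things in the scene. Friction and masses are not known exactly. Their poses are not given: they have to be found in the camera images.
- disc (a joint): Angle (rad) of the turntable's aluminium disc about its upright axis: 0 (or any whole turns, 6.283 each) when the tab points at the pointer; grows counter-clockwise from above, counts whole turns, starts at -2.8 to -0.6. On a ball bearing, 0.9 kg, about 0.004 kg m2: each second a free spin loses about a tenth of its speed and 0.05 rad/s more (3 rad/s runs some 20 s).
- disc_centre (a point): Centre of the disc's flat top, on the axis, 60 mm above the table. Disc 210 mm across, 12 mm thick; the top is a plain track for braking from 66 to 105 mm from the axis. A yellow stone dental model is fixed in the middle, within 33 mm of the axis, its top 92 mm above the table, its round front towards the tab. The stand is fixed to the table.
- tab_tip (a point): Point of the single pointed tab on the disc's rim, level with the top of the disc, 122 mm from the axis; a dark line 7 mm wide runs along the top of the disc out to it. It turns with the disc.
- pointer_tip (a point): Tip of the fixed steel pointer, 130 mm from the axis, 62 mm above the table, pointing inwards at the disc's rim from a white upright (26 mm wide, 66 mm tall) on an arm of the stand beyond the rim (156 to 168 mm from the axis).
- stud0 (a point): Top centre of one of the three upright steel studs that turn with the disc, 60 degrees counter-clockwise from the tab: 12 mm thick, 22 mm tall, 60 mm from the axis, top 82 mm above the table. Pushing it sideways turns the disc.
- stud1 (a point): Top centre of one of the three upright steel studs that turn with the disc, opposite the tab: 12 mm thick, 22 mm tall, 60 mm from the axis, top 82 mm above the table. Pushing it sideways turns the disc.
- stud2 (a point): Top centre of one of the three upright steel studs that turn with the disc, 60 degrees clockwise from the tab: 12 mm thick, 22 mm tall, 60 mm from the axis, top 82 mm above the table. Pushing it sideways turns the disc.
- spare_model: Bystander, to be left alone: loose yellow stone dental model, a D-shaped block 62 mm across and 30 mm tall, like the one on the disc but standing on the table; origin at the centre of its underside.
- bowl: Bystander, to be left alone: loose green rubber mixing bowl, 90 mm across, 45 mm tall; origin at the centre of its underside.
- jar: Bystander, to be left alone: loose white jar with a cap, 60 mm across, 75 mm tall; origin at the centre of its underside.
- brush: Bystander, to be left alone: loose brush, 150 mm long, lying down; origin at the middle of its length.
- carver: Bystander, to be left alone: loose carving tool with a black handle, 150 mm long, lying down; origin at the middle of its length.
- bur_block: Bystander, to be left alone: loose round black block with upright burs, 76 mm across, 54 mm tall; origin at the centre of its underside.
- cup: Bystander, to be left alone: loose white cup, 70 mm across, 80 mm tall; origin at the centre of its underside.

How it is judged:
By the outcome, as a careful person would: the job done as asked, in the order asked, and still so for the second after the job is handed in, while the arm keeps its last pose, push and grip.
It also fails if it takes over 54 s, if anything falls off the work surface, if the arm or the gripper's body presses on something with over 40 N, if the wrist force passes 120 N, or if a joint passes its speed limit or range.

### The arm

A 7-joint arm with a two-finger parallel gripper is mounted at the origin on the work surface. World frame = base frame: x ahead of the robot, y to its left, z up, the work surface at z = 0. Lengths are in m, angles in rad, forces in N, time in s.
With the tool pointing down it reaches from about 0.4 to 0.85 m from the base axis. Payload 10.4 kg.
Tool frame: the origin (TCP) lies midway between the tips of the shut fingers; the grasp point (between the pads) lies hold_point_z behind it (hold_point_z is the distance from the TCP to the grasp point, in m); z points along the fingers, y is the line along which they close (so a half turn about z gives the same grasp; the last joint's range is limited). The gripper opens to 87 mm and grips with 3 to 60 N. Pads are 19 mm wide; open, the fingers measure 117 mm over their backs; the gripper's body (75 mm by 190 mm) begins 51 mm behind the grasp point.
Start: joints at [-1.334, 0.332, -0.065, 1.46, 0.022, 1.35, -0.088], TCP at [0.161, 0.604, 0.223] pointing down, gripper open.
Joint ranges: [-2.6, 2.6], [-0.5, 2.12], [-1.47, 1.34], [0.16, 2.42], [-1.27, 4.41], [0.06, 2.06], [-2.6, 2.6]. Speed limits (rad/s): [2.22, 2.22, 2.79, 2.79, 3.14, 3.14, 3.14].

### API

Orientations are given as a unit quaternion [x, y, z, w].
In Python, from bench import * gives the robot as it stands. The module is installed in compiled form; this text tells all that it offers.
- The arm moves only by the tool drive_tool, never from a script. Its argument "increments" is a list of rows, each a list of 6 numbers: the shift along the tool's x, y, z scaled (see below), then the turn, a rotation vector about the tool's x, y, z scaled (see below). In form: [[dx, dy, dz, rx, ry, rz], ...]. A call has exactly 5 rows; each row is the pose to reach, as a shift and turn from the pose commanded when the call began, along the tool's axes at that moment; what a row does not reach only later rows make up. The controller multiplies each number of a shift by 300 mm and each number of a turn by pi/4 rad. A row lasts 1/12 s, in which the tool goes at most 41.7 mm and 7.16 degrees, less where a joint would pass 70% of its speed; a pose out of reach is approached as far as the arm can. A call with a number of a shift or a turn outside -1 to 1 is refused whole. A call with a gripper value outside its range is refused whole. "claw" is the closure, from 0 (fully open) to 1 (shut), set as the call begins (left out, the last holds). The fingers move at their own pace and stop on an object; "force" is the grip in N (left out, the last holds). Time passes only in rows, so rows that repeat a pose let the fingers close, or fill a call up. It gives the time, the measured TCP pose, the force, the opening and the grip force at its end, in the units of the state.
- read_state(): the state, without advancing time (a new reading comes with each control period).
- camera(name): name is "side" or "top"; returns the picture (400x640x3 uint8, blue, green, red); there is no depth.
- get_calibration(name): a dict with "K" (3x3 intrinsics, pixels), "k1" (the pictures are not rectified: a ray, as slopes to the right and down, at radius r is drawn at 1 + k1 r^2 times it, then the intrinsics apply), "position" and "rotation" of the camera in the world. Camera axes: x right, y down, z forward; pixel columns grow to the right and rows downward; lengths in m; the calibration is good to about 2 mm. A picture is of the moment at which its call begins. get_calibration takes no time and is no camera call.
- close_job(): hands the job in; it is judged then, once.
The state is a dict: "time": time; "joint_positions": joint angles; "joint_vel": joint speeds; "joint_torque": joint torques, N m; "ee_pos": TCP position; "eef_rot": TCP orientation; "ft_force": force on the tool from outside, world axes, zero at the start; "torque": the same for the moment, N m; "width": finger opening in m; "grip_force": force on a finger pad.
Only numpy, scipy, OpenCV 4.12 (cv2) and the standard library are available. Lean on these libraries where they do the work, as an engineer would, in place of code of your own. Each camera call takes 0.05 s, during which the arm holds its last target. There are 200 camera calls.

## Working session

There is one attempt and no reset: what is moved stays moved. The work goes in short steps, Python scripts to look and compute and a tool call to move; the robot and the scene stay as the last step left them, time stands still between calls to the robot, and variables do not carry over. Pictures are saved under pics/ and viewed, at most 10 in all, crops included, and the job is handed in when it is done.

Besides the shell and the picture viewer there is one more tool, called after "Call:" in YAML: its name, and indented under it one key for each argument. drive_tool: Moves the arm, as the interface text tells. Its arguments: {"type":"object","properties":{"increments":{"type":"array","items":{"type":"array","items":{"type":"number"}}},"claw":{"type":"number"},"force":{"type":"number"}},"required":["increments"]}

```bash
mkdir -p pics
python3 - <<'E'
from bench import *
import cv2,numpy as np
s=read_state()
for k in s: print(k,np.round(s[k],3))
for n in("top","side"):
    im=camera(n); cv2.imwrite(f"pics/{n}0.png",im); c=get_calibration(n); print(n,c)
E
```

```text
time 0.0
joint_positions [-1.334  0.333 -0.065  1.461  0.022  1.35  -0.089]
joint_vel [ 0.001  0.001 -0.     0.     0.002  0.001 -0.001]
joint_torque [-0.0000e+00 -6.2325e+01  2.5000e-02 -3.8990e+01 -6.1000e-02  4.0000e-02
  0.0000e+00]
ee_pos [0.16  0.604 0.222]
eef_rot [ 0.13   0.992 -0.001 -0.   ]
ft_force [-0.23  -0.121 -0.648]
torque [0.006 0.004 0.03 ]
grip_force 0.0
width 0.087
top {'K': array([[368.15544   ,   0.        , 318.85554315],
       [  0.        , 368.15544   , 199.95722446],
       [  0.        ,   0.        ,   1.        ]]), 'k1': -0.006598741042284242, 'position': array([ 0.34773638, -0.05571323,  1.1228632 ]), 'rotation': array([-0.68081779,  0.72409836, -0.07919088,  0.07679526])}
side {'K': array([[415.33678559,   0.        , 321.13339528],
       [  0.        , 415.33678559, 200.48742887],
       [  0.        ,   0.        ,   1.        ]]), 'k1': -0.08381526489799146, 'position': array([ 0.09097332, -0.90469353,  1.19362902]), 'rotation': array([ 0.9010323 , -0.2508291 ,  0.09614207, -0.34056168])}
```

View pics/top0.png

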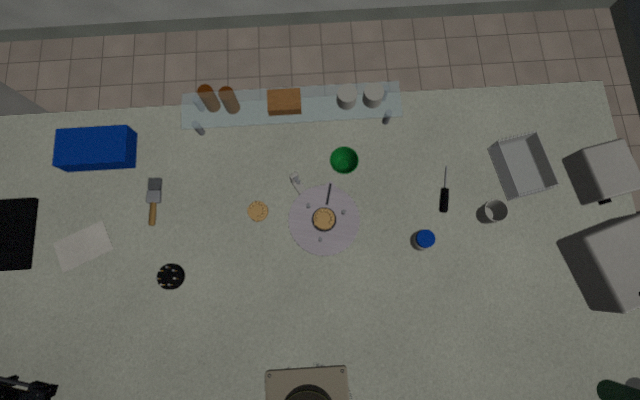

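View pics/side0.png

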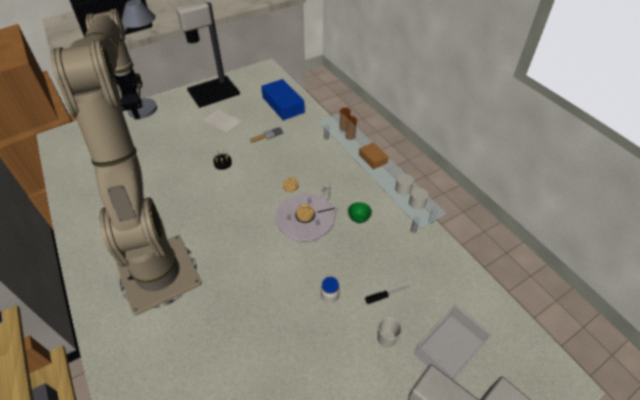

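The top view shows the lilac disc at about (323,219), its dark tab line ending near (330,184), studs at (308,206), (344,212) and (320,240), and the pointer upright near (295,178). The side view agrees: disc at (306,217), pointer near (326,190), with no other object close to the disc except the spare model and the bowl.

```bash
cat > h.py <<'E'
from bench import *
import cv2,numpy as np
from scipy.spatial.transform import Rotation as R
def rot(c):
    r=np.array(c["rotation"]); return R.from_quat(r).as_matrix() if r.size==4 else r
def cast(n,uv,z):
    c=get_calibration(n); K=c["K"]; d=np.array([c["k1"],0,0,0.])
    p=cv2.undistortPoints(np.array(uv,float).reshape(-1,1,2),K,d).reshape(-1,2)
    r=np.c_[p,np.ones(len(p))]@rot(c).T; o=c["position"]
    return o+r*((z-o[2])/r[:,2])[:,None]
def proj(n,P):
    c=get_calibration(n); M=rot(c).T
    return cv2.projectPoints(np.array(P,float).reshape(-1,3),M,-M@c["position"],c["K"],np.array([c["k1"],0,0,0.]))[0].reshape(-1,2)
E
python3 - <<'E'
from h import *
print(cast("top",[[323,219],[330,184],[258,211],[344,160]],.06), cast("side",[[306,217]],.06))
for n,(x,y) in(("top",(323,219)),("side",(306,217))):
    im=cv2.imread(f"pics/{n}0.png"); hsv=cv2.cvtColor(im,cv2.COLOR_BGR2HSV)
    print([hsv[y+b,x+a].tolist() for a,b in((-25,0),(25,3),(0,27),(-60,30))])
    w=im[y-55:y+50,x-65:x+65]; cv2.imwrite(f"pics/{n}c.png",cv2.resize(w,None,fx=5,fy=5,interpolation=cv2.INTER_CUBIC))
E
```

```text
[[ 0.52862518 -0.07534073  0.06      ]
 [ 0.63307023 -0.10295817  0.06      ]
 [ 0.56421548  0.11396156  0.06      ]
 [ 0.70559723 -0.15043922  0.06      ]] [[ 0.52566537 -0.08831368  0.06      ]]
[[156, 10, 123], [165, 13, 122], [154, 17, 122], [33, 19, 119]]
[[171, 17, 146], [168, 17, 150], [26, 26, 147], [28, 26, 149]]
```

View pics/topc.png

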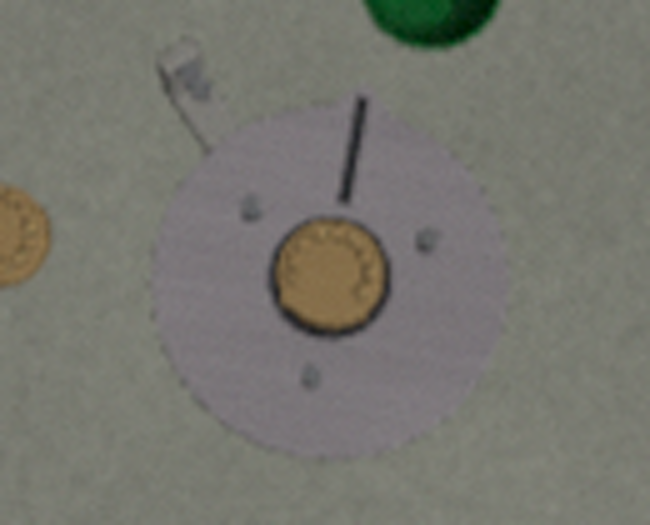

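View pics/sidec.png

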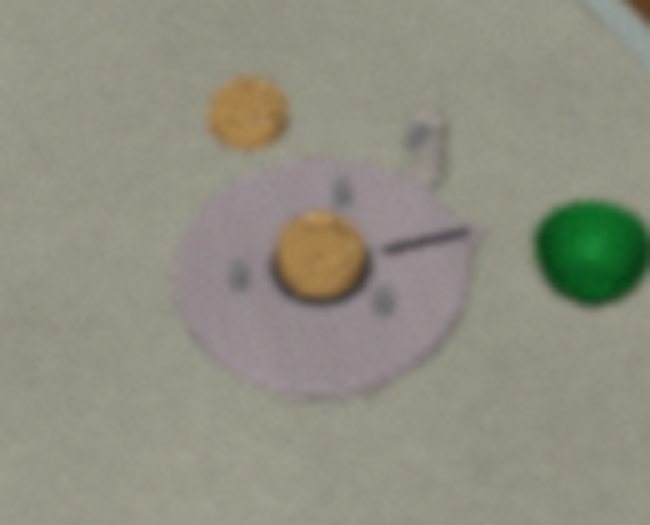

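In the top crop (offset 258,164, scale 5) the tab line ends at (362,98), with studs near (250,208), (427,240) and (310,378) and the pointer running from the upright at (180,50) to about (210,150). The side crop shows the same layout, pointer about 45° counter-clockwise of the tab.

```bash
cat >> h.py <<'E'
def lilac(im):
    h=cv2.cvtColor(cv2.GaussianBlur(im,(0,0),1),cv2.COLOR_BGR2HSV).astype(int)
    return (((h[...,0]>130)&(h[...,1]>5))*255).astype(np.uint8)
def disc(im,n):
    m=cv2.morphologyEx(lilac(im),cv2.MORPH_OPEN,np.ones((3,3)))
    c=max(cv2.findContours(m,0,2)[0],key=cv2.contourArea)
    h=cv2.convexHull(c).reshape(-1,2)
    P=cast(n,h,.06)[:,:2]
    k=np.ones(len(P),bool)
    for _ in range(8):
        A=np.c_[2*P[k],np.ones(k.sum())]; s=np.linalg.lstsq(A,(P[k]**2).sum(1),rcond=None)[0]
        r=np.sqrt(s[2]+s[:2]@s[:2]); e=abs(np.hypot(*(P-s[:2]).T)-r); k=e<max(.003,np.percentile(e,70))
    return s[:2],r
E
python3 - <<'E'
from h import *
for n in("top","side"):
    im=cv2.imread(f"pics/{n}0.png"); c,r=disc(im,n); print(n,c,r)
t=lambda l:[[258+x/5-.4,164+y/5-.4] for x,y in l]; s=lambda l:[[241+x/5-.4,162+y/5-.4] for x,y in l]
for n,f,L in (("top",t,dict(studs=[(250,205),(427,238),(310,376)],tab=[(362,98)],up=[(180,45)],pt=[(210,150)],spin=[(330,270)])),
            ("side",s,dict(studs=[(343,185),(239,270),(384,295)],tab=[(470,232)],up=[(428,115)],pt=[(437,180)]))):
    z=dict(studs=.082,tab=.06,up=.066,pt=.062,spin=.092)
    c,_=disc(cv2.imread(f"pics/{n}0.png"),n)
    for k in L:
        P=cast(n,f(L[k]),z[k])[:,:2]; d=P-c
        print(n,k,np.round(P,4).tolist(),"r",np.round(np.hypot(*d.T),4),"deg",np.round(np.degrees(np.arctan2(d[:,1],d[:,0])),1))
E
```

```text
top [ 0.52752024 -0.07685309] 0.10170071691615117
side [ 0.52581704 -0.08219686] 0.1011556151218617
top studs [[0.5697, -0.0332], [0.544, -0.1338], [0.4688, -0.0617]] r [0.0607 0.0593 0.0606] deg [ 46.  -73.8 165.5]
top tab [[0.6355, -0.1031]] r [0.1112] deg [-13.7]
top up [[0.6735, 0.0036]] r [0.1667] deg [28.9]
top pt [[0.6087, -0.0109]] r [0.1046] deg [39.1]
top spin [[0.5271, -0.0767]] r [0.0005] deg [161.]
side studs [[0.5693, -0.0363], [0.4681, -0.0673], [0.5428, -0.1381]] r [0.0633 0.0596 0.0584] deg [ 46.6 165.6 -73.1]
side tab [[0.6342, -0.1051]] r [0.1107] deg [-11.9]
side up [[0.666, 0.0042]] r [0.1647] deg [31.6]
side pt [[0.6393, -0.0519]] r [0.1175] deg [15.]
```

Run:
```python
from h import *
a=np.radians
out=[]
for n,(x,y),c in(("top",(303,183),(.5275,-.0769)),("side",(323,190),(.5258,-.0822))):
    im=cv2.imread(f"pics/{n}0.png")[y-18:y+18,x-18:x+18].astype(float)
    im=cv2.resize(im,None,fx=11,fy=11,interpolation=cv2.INTER_CUBIC)
    im=np.clip((im-60)*1.6,0,255).astype(np.uint8)
    out.append(im)
    for t in (25,30,35):
        P=[[c[0]+r*np.cos(a(t)),c[1]+r*np.sin(a(t)),z] for r,z in((.13,.062),(.156,.066),(.168,.066),(.162,0))]
        print(n,t,np.round((proj(n,P)-[x-18,y-18])*11+5).tolist())
cv2.imwrite("pics/ptr.png",np.hstack(out))
```

```text
top 25 [[200.0, 186.0], [154.0, 102.0], [134.0, 64.0], [157.0, 150.0]]
top 30 [[164.0, 207.0], [111.0, 126.0], [87.0, 91.0], [115.0, 174.0]]
top 35 [[129.0, 231.0], [70.0, 155.0], [43.0, 121.0], [75.0, 202.0]]
side 25 [[230.0, 235.0], [273.0, 180.0], [292.0, 159.0], [279.0, 299.0]]
side 30 [[202.0, 222.0], [238.0, 165.0], [255.0, 142.0], [244.0, 283.0]]
side 35 [[171.0, 211.0], [202.0, 152.0], [216.0, 128.0], [208.0, 270.0]]
```

View pics/ptr.png

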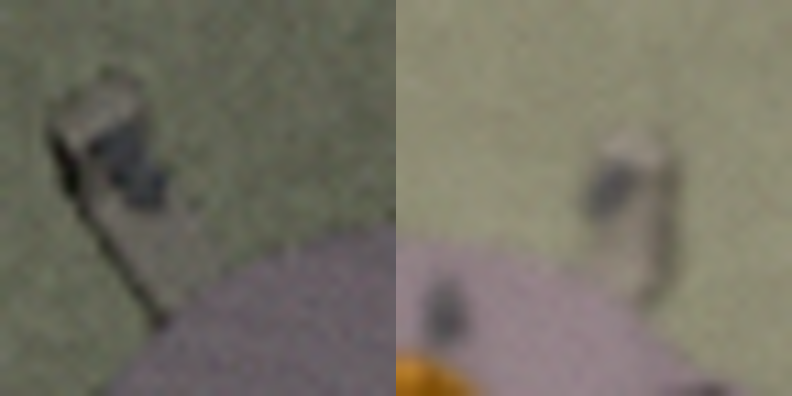

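Pointer at about 30.5°, tab at about −14°, disc centre about (0.527, −0.079). The plan is to flick stud1 (166°, robot side) along tool −y, which is tangential there, then lift. Later I brake on the track on the same side. First I travel over at height.

Call:
drive_tool:
  increments:
    - [-0.088,-0.1,0,0,0,0]
    - [-0.176,-0.2,0,0,0,0]
    - [-0.264,-0.3,0,0,0,0]
    - [-0.352,-0.4,0,0,0,0]
    - [-0.44,-0.5,0,0,0,0]
  claw: 1
  force: 20

```text
time: 0.52
ee_pos: [0.25, 0.4231, 0.2221]
eef_rot: [0.13, 0.992, -0.0, -0.0]
ft_force: [0.1, 0.3, 0.7]
width: 0.0616
grip_force: 0.0
```

Call:
drive_tool:
  increments:
    - [-0.088,-0.1,0,0,0,0]
    - [-0.176,-0.2,0,0,0,0]
    - [-0.264,-0.3,0,0,0,0]
    - [-0.352,-0.4,0,0,0,0]
    - [-0.44,-0.5,0,0,0,0]

```text
time: 0.93
ee_pos: [0.3389, 0.2443, 0.2224]
eef_rot: [0.13, 0.992, 0.0, -0.0]
ft_force: [0.9, 0.9, -1.0]
width: 0.0281
grip_force: 0.0
```

Call:
drive_tool:
  increments:
    - [-0.088,-0.1,0,0,0,0]
    - [-0.176,-0.2,0,0,0,0]
    - [-0.264,-0.3,0,0,0,0]
    - [-0.352,-0.4,0,0,0,0]
    - [-0.44,-0.5,0,0,0,0]

```text
time: 1.35
ee_pos: [0.4279, 0.0654, 0.2225]
eef_rot: [0.13, 0.992, 0.0, 0.0]
ft_force: [0.7, 1.8, -0.4]
width: 0.0015
grip_force: 0.0
```

Call:
drive_tool:
  increments:
    - [-0.031,-0.077,0.095,0,0,0]
    - [-0.062,-0.154,0.19,0,0,0]
    - [-0.093,-0.23,0.285,0,0,0]
    - [-0.124,-0.306,0.38,0,0,0]
    - [-0.154,-0.383,0.475,0,0,0]

```text
time: 1.77
ee_pos: [0.4426, -0.0567, 0.079]
eef_rot: [0.13, 0.992, 0.0, 0.0]
ft_force: [1.0, 1.4, -0.9]
width: 0.0007
grip_force: 0.0
```

Run:
```python
from h import *
s=read_state(); print(s["time"],s["ee_pos"],s["joint_positions"],s["ft_force"])
a=camera("top")[90:310,190:460]; b=camera("side")[90:310,180:450]
cv2.imwrite("pics/press1.png",cv2.resize(np.hstack([a,b]),None,fx=1.48,fy=1.48))
```

```text
1.7667 [ 0.44261065 -0.05672917  0.07895485] [-0.63852731  0.07549893  0.69521641  2.11143721 -0.05888135  0.97200592
  1.39941474] [ 1.01798279  1.44429352 -0.89079736]
```

View pics/press1.png

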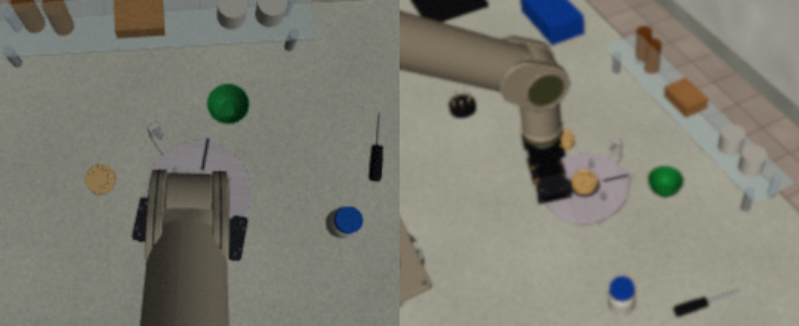

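Side view shows nearly the whole disc clear of the gripper, with the tab line visible. The top view is mostly hidden by the arm. Now a gentle press test to learn the surface height and stiffness.

Call:
drive_tool:
  increments:
    - [0,0,0.03,0,0,0]
    - [0,0,0.05,0,0,0]
    - [0,0,0.06,0,0,0]
    - [0,0,0.063,0,0,0]
    - [0,0,0.063,0,0,0]

```text
time: 2.28
ee_pos: [0.443, -0.0548, 0.0613]
eef_rot: [0.129, 0.992, 0.0, 0.0]
ft_force: [0.5, 0.1, 0.1]
width: 0.0007
grip_force: 0.0
```

Call:
drive_tool:
  increments:
    - [0,0,0.002,0,0,0]
    - [0,0,0.004,0,0,0]
    - [0,0,0.005,0,0,0]
    - [0,0,0.005,0,0,0]
    - [0,0,0.005,0,0,0]

```text
time: 2.7
ee_pos: [0.4432, -0.0551, 0.0604]
eef_rot: [0.129, 0.992, 0.001, 0.0]
ft_force: [-2.3, 1.2, 9.3]
width: 0.0005
grip_force: 4.7
```

Call:
drive_tool:
  increments:
    - [0,0,0.002,0,0,0]
    - [0,0,0.004,0,0,0]
    - [0,0,0.004,0,0,0]
    - [0,0,0.004,0,0,0]
    - [0,0,0.004,0,0,0]

```text
time: 3.12
ee_pos: [0.4434, -0.0548, 0.0602]
eef_rot: [0.129, 0.992, 0.001, 0.0]
ft_force: [-11.0, 2.7, 29.7]
width: 0.0001
grip_force: 14.7
```

Stiffness is about 17 N/mm with the surface near 0.0603. Next I lift and move to the flick start beside stud1.

Call:
drive_tool:
  increments:
    - [0,0,-0.08,0,0,0]
    - [0,0,-0.16,0,0,0]
    - [-0.05,0.05,-0.16,0,0,0]
    - [-0.1,0.095,-0.16,0,0,0]
    - [-0.1,0.095,-0.16,0,0,0]

```text
time: 3.53
ee_pos: [0.4822, -0.0332, 0.1075]
eef_rot: [0.128, 0.992, 0.001, 0.002]
ft_force: [-0.0, -0.0, -0.2]
width: 0.0004
grip_force: 0.0
```

Call:
drive_tool:
  increments:
    - [0,0,0.05,0,0,0]
    - [0,0,0.1,0,0,0]
    - [0,0,0.138,0,0,0]
    - [0,0,0.138,0,0,0]
    - [0,0,0.138,0,0,0]

```text
time: 3.95
ee_pos: [0.4786, -0.0359, 0.0648]
eef_rot: [0.13, 0.992, -0.0, -0.001]
ft_force: [0.1, 0.0, 0.6]
width: 0.0003
grip_force: 0.0
```

Run:
```python
from h import *
s=read_state(); print(s["time"],s["ee_pos"],s["ft_force"])
b=camera("side"); cv2.imwrite("pics/s2.png",b)
b=b[150:270,240:380]
cv2.imwrite("pics/flick.png",cv2.resize(b,None,fx=4,fy=4,interpolation=cv2.INTER_CUBIC))
```

```text
3.95 [ 0.47861748 -0.03591579  0.06482584] [0.12643648 0.01492375 0.55798175]
```

View pics/flick.png

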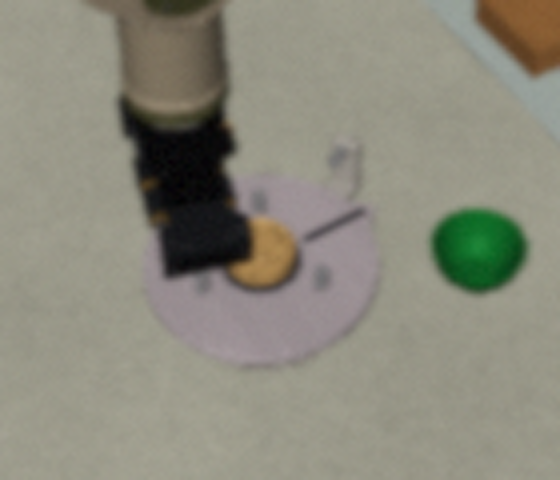

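```bash
cat >> h.py <<'E'
C=np.array([.5262,-.0818])
def angle(im):
    t=np.radians(np.arange(0,360,.5)); r=np.linspace(.070,.104,18)
    P=np.stack([C[0]+np.outer(np.cos(t),r),C[1]+np.outer(np.sin(t),r),np.full((720,18),.06)],-1)
    uv=proj("side",P).reshape(720,18,2).astype(np.float32)
    g=cv2.cvtColor(im,cv2.COLOR_BGR2GRAY).astype(np.float32)
    p=cv2.remap(g,uv[...,0],uv[...,1],cv2.INTER_LINEAR).mean(1)
    sc=np.minimum(np.roll(p,16),np.roll(p,-16))-p
    i=sc.argmax(); j=np.arange(i-10,i+11)%720; w=np.clip(sc[j]-.3*sc[i],0,None)
    return (i+(w*np.arange(-10,11)).sum()/w.sum())/2, sc[i]
PTR=30.5
E
python3 - <<'E'
from h import *
for f in("side0","s2"): print(f,angle(cv2.imread(f"pics/{f}.png")))
P=[[.5262+.06*np.cos(a),-.0818+.06*np.sin(a),.082] for a in np.radians([0])]
n="side"; s=cast(n,[[240+203/4,150+280/4],[240+260/4,150+196/4],[240+322/4,150+274/4]],.082)[:,:2]-C
print(np.hypot(*s.T),np.degrees(np.arctan2(s[:,1],s[:,0])))
E
```

```text
side0 (np.float64(349.2532350724295), np.float32(45.32112))
s2 (np.float64(4.84781680080809), np.float32(51.233345))
[0.06078924 0.0593523  0.06186449] [-173.47546277   60.46391275  -60.50962782]
```

The disc had crept about 15° counter-clockwise during the press test and now sits at about −27°, still short of the pointer. To be safe I'll flick faster and count only free passes, braking on a later one. First I close the gap to the stud.

Call:
drive_tool:
  increments:
    - [0.004,-0.034,0,0,0,0]
    - [0.008,-0.068,0,0,0,0]
    - [0.008,-0.068,0,0,0,0]
    - [0.008,-0.068,0,0,0,0]
    - [0.008,-0.068,0,0,0,0]

```text
time: 4.42
ee_pos: [0.4717, -0.0548, 0.0653]
eef_rot: [0.13, 0.992, 0.0, 0.0]
ft_force: [-0.4, -0.1, 0.3]
width: 0.0007
grip_force: 0.0
```

Run:
```python
from h import *
s=read_state(); print(s["time"],s["ee_pos"],s["ft_force"]); print(angle(camera("side")))
```

```text
4.4167 [ 0.47165384 -0.05481024  0.0652822 ] [-0.42962673 -0.07546588  0.26409471]
(np.float64(12.41567234699295), np.float32(48.622658))
```

The disc is slowly coasting after the press, so I flick now with the stroke shifted to match.

Call:
drive_tool:
  increments:
    - [-0.007,-0.026,0,0,0,0]
    - [-0.02,-0.064,0,0,0,0]
    - [-0.042,-0.106,0,0,0,0]
    - [-0.061,-0.15,0,0,0,0]
    - [-0.04,-0.11,-0.117,0,0,0]

```text
time: 4.88
ee_pos: [0.4723, -0.0934, 0.0957]
eef_rot: [0.131, 0.991, -0.003, -0.004]
ft_force: [-1.1, 1.2, -0.2]
width: 0.0007
grip_force: 0.0
```

Call:
drive_tool:
  increments:
    - [0,0,-0.05,0,0,0]
    - [0,0,-0.1,0,0,0]
    - [0,0,-0.1,0,0,0]
    - [0,0,-0.1,0,0,0]
    - [0,0,-0.1,0,0,0]

```text
time: 5.3
ee_pos: [0.4743, -0.0898, 0.1295]
eef_rot: [0.129, 0.992, 0.0, -0.0]
ft_force: [-0.2, 0.5, 0.8]
width: 0.0006
grip_force: 0.0
```

```bash
cat > meas.py <<'E'
from h import *
for i in range(5):
    s=read_state(); t=s["time"]; im=camera("side"); print(round(t,3),np.round(angle(im),1))
print(s["ee_pos"]); cv2.imwrite("pics/last.png",im)
E
python3 meas.py
```

```text
5.3 [148.   43.9]
5.35 [158.2  45. ]
5.4 [168.7  49.3]
5.45 [179.   49.7]
5.5 [189.3  50.8]
[ 0.4742042 -0.0897843  0.1294024]
```

Spin is about 3.6 rad/s counter-clockwise. I move over the brake track, then hover low.

Call:
drive_tool:
  increments:
    - [0.065,0.043,0,0,0,0]
    - [0.13,0.087,0,0,0,0]
    - [0.13,0.087,0,0,0,0]
    - [0.13,0.087,0.1,0,0,0]
    - [0.13,0.087,0.19,0,0,0]

```text
time: 5.97
ee_pos: [0.4448, -0.054, 0.0731]
eef_rot: [0.129, 0.992, 0.001, 0.002]
ft_force: [1.2, 0.2, -1.2]
width: 0.0005
grip_force: 0.0
```

Call:
drive_tool:
  increments:
    - [0,0,0.01,0,0,0]
    - [0,0,0.02,0,0,0]
    - [0,0,0.02,0,0,0]
    - [0,0,0.02,0,0,0]
    - [0,0,0.02,0,0,0]

```text
time: 6.38
ee_pos: [0.4446, -0.0546, 0.0682]
eef_rot: [0.13, 0.992, 0.0, 0.001]
ft_force: [0.6, -0.1, -0.5]
width: 0.0004
grip_force: 0.0
```

```bash
python3 meas.py
```

```text
6.383 [ 5.  46.4]
6.433 [14.2 49.7]
6.483 [23. 49.]
6.533 [31.6 51.5]
6.583 [40.2 53.6]
[ 0.44402552 -0.05439373  0.06763851]
```

Call:
drive_tool:
  increments:
    - [0,0,0,0,0,0]
    - [0,0,0,0,0,0]
    - [0,0,0,0,0,0]
    - [0,0,0,0,0,0]
    - [0,0,0,0,0,0]

```text
time: 7.05
ee_pos: [0.4437, -0.0545, 0.0671]
eef_rot: [0.13, 0.992, 0.0, -0.0]
ft_force: [0.8, 0.3, 1.3]
width: 0.0005
grip_force: 0.0
```

Call:
drive_tool:
  increments:
    - [0,0,0,0,0,0]
    - [0,0,0,0,0,0]
    - [0,0,0,0,0,0]
    - [0,0,0,0,0,0]
    - [0,0,0,0,0,0]

```text
time: 7.47
ee_pos: [0.4437, -0.0545, 0.0671]
eef_rot: [0.129, 0.992, 0.0, 0.0]
ft_force: [-0.3, -0.2, -0.2]
width: 0.0005
grip_force: 0.0
```

Call:
drive_tool:
  increments:
    - [0,0,0,0,0,0]
    - [0,0,0,0,0,0]
    - [0,0,0,0,0,0]
    - [0,0,0,0,0,0]
    - [0,0,0,0,0,0]

```text
time: 7.88
ee_pos: [0.4437, -0.0545, 0.0671]
eef_rot: [0.13, 0.992, 0.0, -0.0]
ft_force: [-0.2, -1.0, 0.8]
width: 0.0009
grip_force: 0.0
```

Call:
drive_tool:
  increments:
    - [0,0,0,0,0,0]
    - [0,0,0,0,0,0]
    - [0,0,0,0,0,0]
    - [0,0,0,0,0,0]
    - [0,0,0,0,0,0]

```text
time: 8.3
ee_pos: [0.4437, -0.0545, 0.0671]
eef_rot: [0.13, 0.992, 0.0, -0.0]
ft_force: [-0.4, -0.1, 0.1]
width: 0.0003
grip_force: 0.0
```

Call:
drive_tool:
  increments:
    - [0,0,0,0,0,0]
    - [0,0,0,0,0,0]
    - [0,0,0,0,0,0]
    - [0,0,0,0,0,0]
    - [0,0,0,0,0,0]

```text
time: 8.72
ee_pos: [0.4437, -0.0545, 0.0671]
eef_rot: [0.13, 0.992, 0.0, 0.0]
ft_force: [-0.1, -0.6, 0.5]
width: 0.0003
grip_force: 0.0
```

Call:
drive_tool:
  increments:
    - [0,0,0,0,0,0]
    - [0,0,0,0,0,0]
    - [0,0,0,0,0,0]
    - [0,0,0,0,0,0]
    - [0,0,0,0,0,0]

```text
time: 9.13
ee_pos: [0.4437, -0.0545, 0.0671]
eef_rot: [0.13, 0.992, 0.0, -0.0]
ft_force: [-0.4, 0.7, 0.0]
width: 0.0005
grip_force: 0.0
```

```bash
python3 meas.py
```

```text
9.133 [61.3 51. ]
9.183 [67.2 53.6]
9.233 [73.2 52.9]
9.283 [79. 53.]
9.333 [84.5 45.9]
[ 0.44368773 -0.05446601  0.06712258]
```

Call:
drive_tool:
  increments:
    - [0,0,0.011,0,0,0]
    - [0,0,0.011,0,0,0]
    - [0,0,0.011,0,0,0]
    - [0,0,0.011,0,0,0]
    - [0,0,0.011,0,0,0]

```text
time: 9.8
ee_pos: [0.4437, -0.0545, 0.0638]
eef_rot: [0.13, 0.992, 0.0, 0.0]
ft_force: [0.0, 0.2, 0.5]
width: 0.0003
grip_force: 0.0
```

Call:
drive_tool:
  increments:
    - [0,0,0,0,0,0]
    - [0,0,0,0,0,0]
    - [0,0,0,0,0,0]
    - [0,0,0,0,0,0]
    - [0,0,0,0,0,0]

```text
time: 10.22
ee_pos: [0.4437, -0.0545, 0.0638]
eef_rot: [0.13, 0.992, 0.0, 0.0]
ft_force: [-0.6, -0.5, 0.0]
width: 0.0003
grip_force: 0.0
```

Call:
drive_tool:
  increments:
    - [0,0,0,0,0,0]
    - [0,0,0,0,0,0]
    - [0,0,0,0,0,0]
    - [0,0,0,0,0,0]
    - [0,0,0,0,0,0]

```text
time: 10.63
ee_pos: [0.4437, -0.0544, 0.0638]
eef_rot: [0.129, 0.992, 0.0, -0.0]
ft_force: [-0.5, -0.8, 1.0]
width: 0.0004
grip_force: 0.0
```

Call:
drive_tool:
  increments:
    - [0,0,0,0,0,0]
    - [0,0,0,0,0,0]
    - [0,0,0,0,0,0]
    - [0,0,0,0,0,0]
    - [0,0,0,0,0,0]

```text
time: 11.05
ee_pos: [0.4436, -0.0545, 0.0638]
eef_rot: [0.13, 0.992, 0.0, -0.0]
ft_force: [-0.6, 0.6, 0.4]
width: 0.0003
grip_force: 0.0
```

Call:
drive_tool:
  increments:
    - [0,0,0,0,0,0]
    - [0,0,0,0,0,0]
    - [0,0,0,0,0,0]
    - [0,0,0,0,0,0]
    - [0,0,0,0,0,0]

```text
time: 11.47
ee_pos: [0.4437, -0.0545, 0.0638]
eef_rot: [0.13, 0.992, 0.0, -0.0]
ft_force: [-0.2, -0.4, -0.7]
width: 0.0005
grip_force: 0.0
```

Call:
drive_tool:
  increments:
    - [0,0,0,0,0,0]
    - [0,0,0,0,0,0]
    - [0,0,0,0,0,0]
    - [0,0,0,0,0,0]
    - [0,0,0,0,0,0]

```text
time: 11.88
ee_pos: [0.4437, -0.0545, 0.0638]
eef_rot: [0.13, 0.992, 0.0, 0.0]
ft_force: [-0.6, -0.3, -0.3]
width: 0.0007
grip_force: 0.0
```

```bash
python3 meas.py
```

```text
11.883 [349.9  47. ]
11.933 [354.1  47.2]
11.983 [358.3  48.1]
12.033 [ 2.4 48.6]
12.083 [ 6.3 48.2]
[ 0.44365245 -0.05444827  0.06381493]
```

Call:
drive_tool:
  increments:
    - [0,0,0,0,0,0]
    - [0,0,0,0,0,0]
    - [0,0,0.019,0,0,0]
    - [0,0,0.02,0,0,0]
    - [0,0,0.02,0,0,0]

```text
time: 12.55
ee_pos: [0.4447, -0.0537, 0.0601]
eef_rot: [0.13, 0.992, 0.001, 0.0]
ft_force: [-15.6, 4.2, 47.0]
width: 0.0004
grip_force: 23.2
```

```bash
python3 meas.py
python3 - <<'E'
from h import *
print(read_state()["ft_force"])
b=cv2.imread("pics/last.png")[150:270,240:380]
cv2.imwrite("pics/brake.png",cv2.resize(b,None,fx=5,fy=5,interpolation=cv2.INTER_CUBIC))
E
```

```text
12.55 [27.8 51.6]
12.6 [27.7 51.8]
12.65 [27.8 51.5]
12.7 [27.7 52. ]
12.75 [27.8 52.1]
[ 0.44471189 -0.05370044  0.06013847]
[-15.26076108   3.4614265   45.78284418]
```

View pics/brake.png

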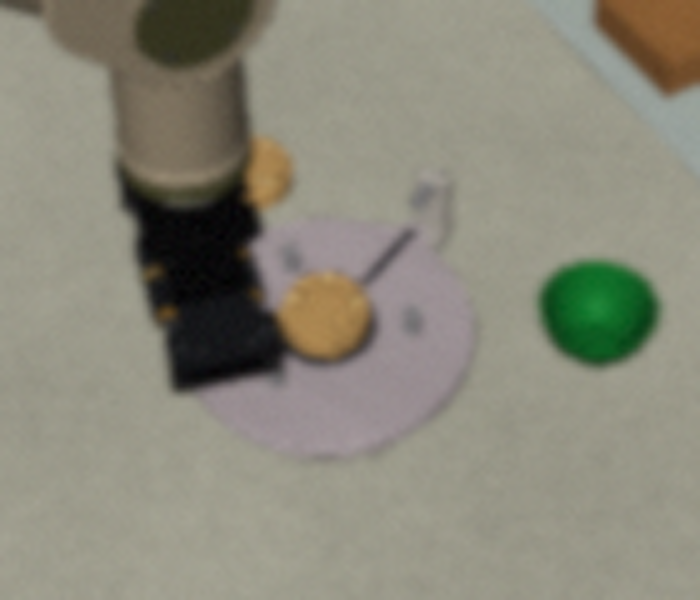

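The tab line runs (365,283)→(412,230) and ends just short of the pointer streak (415,207)→(437,180), with the disc at rest under the fingertip. A numeric check of the alignment follows.

Run:
```python
from h import *
f=lambda l:[[240+x/5-.4,150+y/5-.4] for x,y in l]
c=np.array(disc(cv2.imread("pics/side0.png"),"side")[0])
for cc in (C,c):
  for nm,l,z in(("tab",[(365,283),(412,230)],.06),("stud",[(290,250),(412,314)],.082),("ptr",[(415,208),(425,194)],.062),("upr",[(434,176)],.066)):
    d=cast("side",f(l),z)[:,:2]-cc; print(nm,np.round(np.hypot(*d.T),3),np.round(np.degrees(np.arctan2(d[:,1],d[:,0])),1))
```

```text
tab [0.051 0.113] [28.9 27.1]
stud [0.063 0.059] [ 85.3 -34.1]
ptr [0.131 0.147] [30.9 30.9]
upr [0.164] [31.2]
tab [0.052 0.113] [29.1 27.1]
stud [0.063 0.059] [ 85.  -33.5]
ptr [0.132 0.148] [30.9 30.9]
upr [0.164] [31.3]
```

Tab is about 3–5° from the pointer, within tolerance, and held under the fingertip. Handing in.

```bash
python3 -c "
from bench import *
print(close_job())"
```

```text
the job is handed in; nothing more can be done
None
```

I flicked the disc counter-clockwise and it ran free past the pointer twice; on the next pass I braked it with the tab about 3–5° short of the pointer, still pressed under the fingertip (about 46 N) at hand-in, though an earlier test press had turned it about 23° before the flick.

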